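Seat a mounted specimen in its cell and close the keeper

ROBOT

A 7-joint arm with a two-finger parallel gripper is mounted at the origin on a cart in front of the work surface, level with it; the furniture and walls round the work are solid. World frame = base frame: x ahead of the robot, y to its left, z up, the work surface at z = 0. Lengths are in m, angles in rad, forces in N, time in s.
With the tool pointing down it reaches from about 0.4 to 0.85 m from the base axis. Payload 10.4 kg.
Tool frame: the origin (TCP) lies midway between the tips of the shut fingers; the grasp point (between the pads) lies 19 mm behind it; z points along the fingers, x is the direction in which the jaws open and shut, and the axes are right-handed (so a half turn about z gives the same grasp; the last joint's range is limited). The gripper opens to 85 mm and grips with 20 to 120 N. Pads are 22 mm wide; open, the fingers measure 114 mm over their backs; the gripper's body (76 mm by 85 mm) begins 54 mm behind the grasp point. The pads swing forward as they close: fully open they stand 13 mm farther back than shut.
Start: joints at [-1.127, 0.332, -0.065, 1.46, 0.022, 1.35, -0.088], TCP at [0.281, 0.558, 0.231] pointing down, gripper open.
Joint ranges: [-2.6, 2.6], [-0.5, 2.12], [-1.47, 1.34], [0.16, 2.42], [-1.27, 4.41], [0.06, 2.06], [-2.6, 2.6]. Speed limits (rad/s): [2.22, 2.22, 2.79, 2.79, 3.14, 3.14, 3.14].

INTERFACE

Orientations are given as a unit quaternion [x, y, z, w].
In Python, from workcell import telemetry, eyes, order gives the robot as it stands.
- The arm moves only by the tool servo_tool, never from a script. Its argument "deltas" is a list of rows, each a list of 3 entries, a list of its own where there are three numbers: the shift along the tool's x, y, z in cm, then the turn about the tool's z in rad, then the finger opening in cm, from 0 to 8.54. A call has 1 to 12 rows; each row shifts and turns the pose as measured when the row begins, along the tool's axes as they then stand; what a row does not reach is not made up. A row lasts 1/12 s, in which the tool goes at most 41.7 mm and 7.16 degrees, less where a joint would pass 70% of its speed; a pose out of reach is approached as far as the arm can. A call is refused whole if a number of a shift passes 4.17 or a number of a turn 0.125, either way. A call with a gripper value outside its range is refused whole. The fingers move at their own pace and stop on an object; "force" is the grip in N (left out, the last holds). Time passes only in rows, so rows that do not move let the fingers close. It gives the time, the measured TCP pose, the force and the opening at its end, in the units of the state.
- telemetry.get_obs(): the state, without advancing time (a new reading comes with each control period).
- eyes.camera(name): name is "scene" or "top" or "wrist"; returns (picture, depth): 400x640x3 uint8, blue, green, red; 400x640 float32, m along the optical axis (not along the pixel's ray), 0 where there is no reading.
- eyes.calibration(name): a dict with "fx", "fy", "cx", "cy" (pixels), "distortion" ([k1, k2, p1, p2, k3] as OpenCV has them; the pictures are not rectified), "rvec" (rotation vector, rad) and "tvec" (3), from world to camera coordinates, as OpenCV has them. Camera axes: x right, y down, z forward; pixel columns grow to the right and rows downward; lengths in m; the calibration is good to about 2 mm. A picture is of the moment at which its call begins: read the wrist's pose just before it. calibration takes no time and is no camera call; for the wrist camera it gives the pose at the moment of the call.
- order.hand_in(): hands the job in, once; it reports no verdict.
The state is a dict: "clock": time; "joint_pos": joint angles; "joint_velocities": joint speeds; "tau": joint torques, N m; "position": TCP position; "ee_rot": TCP orientation; "ft_force": force on the tool from outside, world axes, zero at the start; "torque": the same for the moment, N m; "grip_width": opening from 0.0 (shut) to 1.0 (fully open).
Only numpy, scipy, OpenCV 4.12 (cv2) and the standard library are available. Lean on these libraries where they do the work, as an engineer would, in place of code of your own. Each camera call takes 0.05 s, during which the arm holds its last target. There are 200 camera calls.

TASK

Without picking anything up, gently nudge the red specimen across the pale aluminium plate with the fingertips until it drops flat into the round cell in front of the blue collar. Then push the orange keeper arm round by its peg until it is fully closed against its stop over the specimen. Do not lift, squeeze or ram the specimen, and leave the green specimen, the lens canister and the lump of putty where they are.

Things in the scene. Friction and masses are not known exactly. Their poses are not given: they have to be found in the camera images.
- seat_plate: fixed pale aluminium plate, 180 (x) x 110 (y) x 22 mm (z), lying on the worktop. Origin: centre of its underside. The deck is flat and open on the -x side; the round cell lies at x = +25 mm, y = 0 and is entered from the -x side. A blue collar, 5 mm wide and 4 mm above the deck, runs as a half ring round the +x half of the cell, its inner face 21.5 mm from the cell's centre; its two ends flare outward by about 10 mm on the -x side
- cell (a point): centre of the floor of the round cell in the plate (42 mm wide, floor 8 mm below the deck, that is 14 mm above the plate's underside); axes as the plate
- red_specimen: loose dark red resin disc with a bright triangle of metal in its top face, 38 mm across, 20 mm high, about 60 g, lying flat on the deck on the -x side of the cell. Origin: centre of its underside, z up. Seated in the cell its top stands 12 mm above the deck; its leading edge tips down first as it is pushed over the cell's rim, and it stays leaning about 13 degrees, trailing edge on the rim, until it is pushed the last few mm
- keeper (a joint): orange keeper arm, 10 mm wide and 4 mm thick, that swings level about an upright pivot on the plate, its underside 14.5 mm above the deck. Value in rad: 0 = fully closed against its stop, the arm pointing along the plate's -y over the back edge of the cell; at 1.57 it points along the plate's +x. It turns anticlockwise from above as the value grows, has no spring, and stays where it is left (light friction, under 1 N at the peg)
- keeper_pivot (a point): the keeper's pivot axis, at the underside of the arm: x = +40 mm, y = +38 mm in the plate's frame, 14.5 mm above the deck
- keeper_peg (a point): point half way up the upright round peg near the free end of the keeper arm, 34 mm from the pivot; the peg is 8 mm thick and stands 24 mm above the arm, from 18.5 to 42.5 mm above the deck
- green_specimen: bystander: loose green resin disc, 30 mm across, 18 mm high, on the worktop left (+y) of the plate. Origin: centre of its underside
- lens_can: bystander: small grey screw canister with a black cap, 38 mm across, 54 mm high, standing on the worktop right (-y) of the plate. Origin: centre of its underside
- putty: bystander: grey-green lump of putty, 33 x 44 x 17 mm, on the worktop left (+y) of the plate. Origin: centre of its underside
Not all that is in view belongs to the job. What is meant by the red_specimen is not purple or yellow, and is the smaller of those in its own colour.

How it is judged:
On the way, in this order (a step that is already met when the one before it is completed fails the run):
1. the red specimen has dropped flat into the cell while the keeper is still open (horizontal distance between red_specimen and cell below 0.0035 m and z of red_specimen in the frame of cell below 0.002 m and angle between red_specimen's own z axis and vertical below 0.08 rad and value of joint keeper above 0.6 rad), for 0.2 s.
2. the keeper is closed over the seated specimen (value of joint keeper below 0.15 rad), for 0.2 s.
At the end, for the whole second after the job is handed in: The red specimen lies at rest, flat on the floor of the cell (centre within 3.5 mm, underside within 2 mm of the floor, tilt under 0.08 rad), the keeper is closed to within 0.15 rad of its stop, and the three bystanders are within 15 mm of where they stood (horizontal distance between red_specimen and cell below 0.0035 m and z of red_specimen in the frame of cell between -0.002 and 0.002 m and angle between red_specimen's own z axis and vertical below 0.08 rad and value of joint keeper below 0.15 rad and linear speed of red_specimen below 0.01 m/s and distance of each of green_specimen, lens_can, putty from where it was at the start of the episode below 0.015 m); the robot touches nothing.
It fails at once if the red specimen is lifted (its underside more than 10 mm above the deck) (height (world z) of red_specimen above 0.032 m).
It fails at once if the red specimen is squeezed or rammed (more than 30 N from the fingers) (contact force between the fingers and red_specimen above 30 N).
It fails at once if a bystander is knocked or carried more than 15 mm (distance of any of green_specimen, lens_can, putty from where it was at the start of the episode above 0.015 m).
It also fails if it takes over 54 s, if anything falls off the work surface, if the arm or the gripper's body presses on something with over 40 N, if the wrist force passes 120 N, or if a joint passes its speed limit or range.

## Working session

There is one attempt and no reset: what is moved stays moved. The work goes in short steps, Python scripts to look and compute and a tool call to move; the robot and the scene stay as the last step left them, time stands still between calls to the robot, and variables do not carry over. Pictures are saved under pics/ and viewed, about 8 in all and at most 12, crops included, and the job is handed in when it is done.

Besides the shell and the picture viewer there is one more tool, called after "Request:" by a JSON object that holds its "method" and its "body", one argument or row to a line. servo_tool: Moves the arm, as the interface text tells. Its arguments: {"type":"object","properties":{"deltas":{"type":"array"},"force":{"type":"number"}},"required":["deltas"]}

```bash
ls; mkdir -p pics; cat > h.py <<'E'
import sys; sys.path.insert(0,'.')
import numpy as np, cv2
from workcell import telemetry, eyes, order
def snap(n,f,crop=None,s=1):
    p,d=eyes.camera(n); c=eyes.calibration(n); np.savez('pics/%s.npz'%f,p=p,d=d,**{k:np.array(v) for k,v in c.items()})
    save(f,p,crop,s); return p,d,c
def save(f,p,crop=None,s=1):
    if crop: p=p[crop[1]:crop[3],crop[0]:crop[2]]
    cv2.imwrite('pics/%s.png'%f,cv2.resize(p,None,fx=s,fy=s,interpolation=cv2.INTER_CUBIC))
def ray(c,u,v):
    K=np.array([[c['fx'],0,c['cx']],[0,c['fy'],c['cy']],[0,0,1]],float)
    q=cv2.undistortPoints(np.array([[[u,v]]],float),K,np.array(c['distortion'],float))[0,0]
    R=cv2.Rodrigues(np.array(c['rvec'],float))[0]; t=np.array(c['tvec'],float).ravel()
    return -R.T@t, R.T@np.array([q[0],q[1],1.])
def atz(c,u,v,z):
    o,r=ray(c,u,v); return o+r*(z-o[2])/r[2]
def atd(c,u,v,d):
    o,r=ray(c,u,v); return o+r*d
E
python3 - <<'E'
from h import *
s=telemetry.get_obs(); print({k:np.round(v,3) for k,v in s.items()})
p,d,c=snap('top','t1'); print(c)
snap('scene','s1')
E
```

```text
pics
{'clock': np.float64(0.0), 'joint_pos': array([-1.127,  0.333, -0.065,  1.461,  0.022,  1.35 , -0.088]), 'joint_velocities': array([-0.001, -0.001, -0.   , -0.002, -0.   , -0.001, -0.001]), 'tau': array([ 1.0000e-03, -6.2546e+01,  5.0000e-02, -3.9160e+01,  1.6000e-02,
        1.0000e-02, -0.0000e+00]), 'position': array([0.281, 0.558, 0.231]), 'ee_rot': array([ 0.851,  0.524, -0.001,  0.   ]), 'ft_force': array([-0.143, -0.364,  1.05 ]), 'torque': array([-0.018, -0.008,  0.009]), 'grip_width': np.float64(0.998)}
{'fx': 416.2194055275085, 'fy': 416.2194055275085, 'cx': 316.6040408856472, 'cy': 187.9507750708292, 'distortion': array([-0.05277331,  0.        ,  0.        ,  0.        ,  0.        ]), 'rvec': array([ 2.16166077, -2.18569969,  0.14248812]), 'tvec': array([0.03317156, 0.56653945, 0.88441275])}
```

View pics/t1.png

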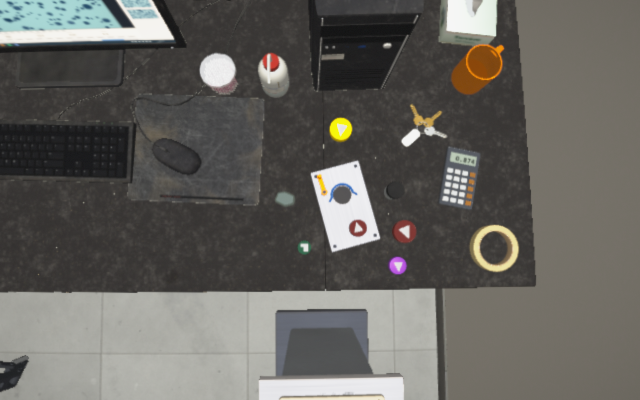

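View pics/s1.png

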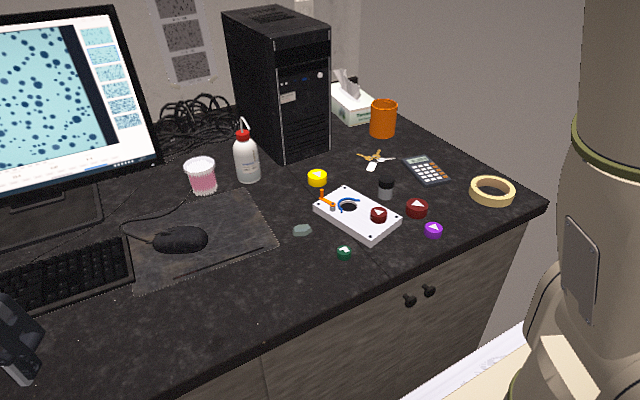

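The top view shows the plate centred near (345,205) and the red specimen on it at (358,228). The cell is at (343,194), the keeper at (320,185), the can at (394,190), green at (305,247) and the putty at (285,199). I'll enlarge this part.

```bash
python3 - <<'E'
from h import *
z=np.load('pics/t1.npz'); p,d=z['p'],z['d']
save('t1c',p,(300,150,400,260),5.4)
c={k:z[k] for k in z.files}
for n,u,v,h in [('corner?',311,170,.022),('c2',358,161,.022),('c3',380,238,.022),('c4',333,251,.022),('red',358,228,.042),('cell',343,194,.022)]:
    print(n,atz(c,u,v,h).round(4),d[v,u])
E
```

```text
corner? [0.6083 0.0387 0.022 ] 0.9543761
c2 [ 0.6278 -0.0669  0.022 ] 0.956373
c3 [ 0.4555 -0.1116  0.022 ] 0.93600506
c4 [ 0.4286 -0.0075  0.022 ] 0.9339025
red [ 0.4779 -0.0611  0.042 ] 0.8992361
cell [ 0.5538 -0.0318  0.022 ] 0.932307
```

View pics/t1c.png

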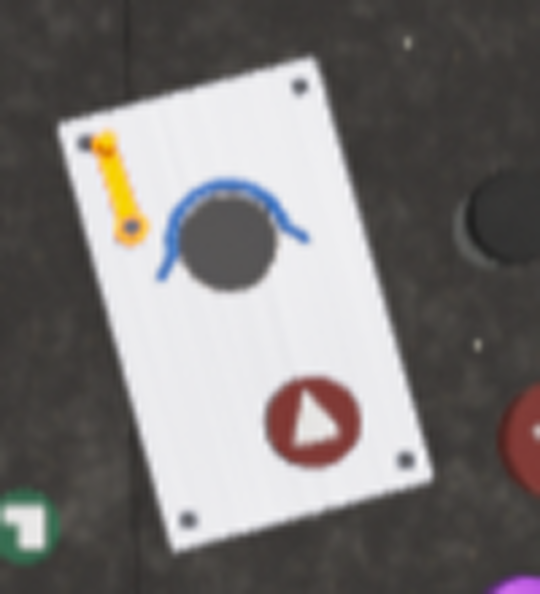

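```bash
cat > m.py <<'E'
from h import *
from scipy.optimize import least_squares
def fit(P):  # P: TL,TR,BR,BL world xy -> plate pose
    L=np.array([[.09,.055],[.09,-.055],[-.09,-.055],[-.09,.055]])
    f=lambda q:((L@np.array([[np.cos(q[2]),np.sin(q[2])],[-np.sin(q[2]),np.cos(q[2])]])+q[:2])-P).ravel()
    r=least_squares(f,[.53,-.04,.2]); return r.x,f(r.x)
def P2W(q,x,y): return q[:2]+np.array([x*np.cos(q[2])-y*np.sin(q[2]),x*np.sin(q[2])+y*np.cos(q[2])])
def W2P(q,w):
    v=np.asarray(w)[:2]-q[:2]; return np.array([v[0]*np.cos(q[2])+v[1]*np.sin(q[2]),-v[0]*np.sin(q[2])+v[1]*np.cos(q[2])])
E
python3 - <<'E'
from m import *
z=np.load('pics/t1.npz'); c={k:z[k] for k in z.files}
g=lambda u,v,h:atz(c,300+u/5.4-.4,150+v/5.4-.4,h)
q,r=fit(np.array([g(58,123,.022)[:2],g(317,57,.022)[:2],g(433,478,.022)[:2],g(172,552,.022)[:2]]))
print(q,(r*1e3).round(1))
for n,u,v,h in [('red',313,421,.042),('cellfloor',228,243,.014),('pivot',131,229,.0405),('peg top',104,143,.0645),('can',510,220,.054),('green',25,527,.018),('bigred',560,440,.03)]:
    w=g(u,v,h); print(n,w.round(4),(W2P(q,w)*1e3).round(1))
print('cell',P2W(q,.025,0))
E
```

```text
[ 0.52872861 -0.0356591   0.24704544] [-0.4 -0.6 -0.3  0.7 -0.4  0.2  1.1 -0.3]
red [ 0.4788 -0.0602  0.042 ] [-54.4 -11.6]
cellfloor [ 0.5532 -0.0298  0.014 ] [25.2 -0.3]
pivot [0.5568 0.0114 0.0405] [38.7 38.8]
peg top [0.5885 0.0225 0.0645] [72.2 41.8]
can [ 0.5575 -0.1395  0.054 ] [   2.5 -107.7]
green [0.4376 0.0554 0.018 ] [-66.1 110.6]
bigred [ 0.47   -0.1621  0.03  ] [ -87.9 -108.2]
cell [ 0.55296959 -0.02954559]
```

Request:
{"method": "servo_tool", "body": {
  "deltas": [
    [[-2.5,2.2,0],0,2.4],
    [[-2.5,2.2,0],0,2.4],
    [[-2.5,2.2,0],0,2.4],
    [[-2.5,2.2,0],0,2.4],
    [[-2.5,2.2,0],0,2.4],
    [[-2.5,2.2,0],0,2.4],
    [[-2.5,2.2,0],0,2.4],
    [[-2.5,2.2,0],0,2.4],
    [[-2.5,2.2,0],0,2.4],
    [[-2.5,2.2,0],0,2.4],
    [[-2.5,2.2,0],0,2.4],
    [[-2.5,2.2,0],0,2.4]
  ],
  "force": 20
}}

```text
clock: 1.1
position: [0.3801, 0.1585, 0.2247]
ee_rot: [0.848, 0.529, -0.005, -0.0]
ft_force: [1.0, -0.1, 0.5]
grip_width: 0.277
```

Request:
{"method": "servo_tool", "body": {
  "deltas": [
    [[-2.5,2.2,0],0,2.4],
    [[-2.5,2.2,0],0,2.4],
    [[-2.5,2.2,0],0,2.4],
    [[-2.5,2.2,0],0,2.4],
    [[-2.5,2.2,0],0,2.4],
    [[0,0,0],-0.12,2.4],
    [[0,0,0],-0.12,2.4],
    [[0,0,0],-0.12,2.4],
    [[0,0,0],-0.12,2.4],
    [[0,0,0],-0.12,2.4],
    [[0,0,0],-0.12,2.4],
    [[0,0,0],-0.12,2.4]
  ]
}}

```text
clock: 2.1
position: [0.4227, -0.0213, 0.2232]
ee_rot: [0.552, 0.834, -0.005, -0.004]
ft_force: [-0.2, 0.2, -0.2]
grip_width: 0.282
```

```bash
cat >> m.py <<'E'
from scipy.spatial.transform import Rotation as R
Q=np.array([.52873,-.03566,.24705])
def rel(x,y,z):
    s=telemetry.get_obs(); r=R.from_quat(s['ee_rot']); v=r.inv().apply(np.array([x,y,z])-s['position'])
    a=r.apply([1,0,0]); print('clk',s['clock'],'pos',s['position'].round(4),'delta cm',(v*100).round(2),'xang',np.arctan2(a[1],a[0]).round(3),'plate',(W2P(Q,s['position'])*1e3).round(1),'F',np.round(s['ft_force'],1))
E
python3 - <<'E'
from m import *
rel(.442,-.0755,.1)
snap('wrist','w1')
E
```

```text
clk 2.1 pos [ 0.4227 -0.0213  0.2232] delta cm [-5.75 -0.19 12.32] xang 1.973 plate [-99.3  39.9] F [-0.2  0.2 -0.2]
```

View pics/w1.png

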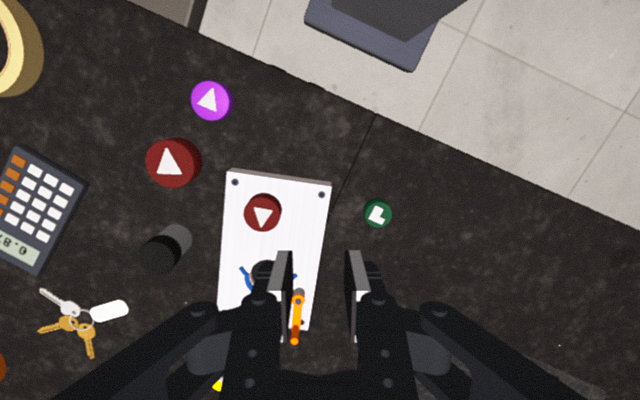

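The wrist view shows the red specimen at (262,212) and the plate's near corners at (228,170) and (331,182). I'll check these against the top view.

```bash
python3 - <<'E'
from m import *
z=np.load('pics/w1.npz'); c={k:z[k] for k in z.files}
for n,u,v,h in [('red',262,211,.042),('nr corner',228,169,.022),('nl',331,181,.022),('pivot',299,299,.0405),('green',378,213,.018)]:
    w=atz(c,u,v,h); print(n,w.round(4),(W2P(Q,w)*1e3).round(1))
E
```

```text
red [ 0.4754 -0.0608  0.042 ] [-57.9 -11.3]
nr corner [ 0.4539 -0.1101  0.022 ] [-90.8 -53.9]
nl [ 0.4226 -0.0066  0.022 ] [-95.8  54.1]
pivot [0.5558 0.0135 0.0405] [38.2 41.1]
green [0.4356 0.0559 0.018 ] [-67.9 111.5]
```

Request:
{"method": "servo_tool", "body": {
  "deltas": [
    [[-2,0,2],0,2.4],
    [[-2,0,2],0,2.4],
    [[-1.8,-0.2,2],0,2.4],
    [[0,0,2],0,2.4],
    [[0,0,2],0,2.4],
    [[0,0,2],0,2.4],
    [[0,0,0],0,2.4]
  ]
}}

```text
clock: 2.73
position: [0.4441, -0.0777, 0.0992]
ee_rot: [0.555, 0.832, -0.004, -0.002]
ft_force: [-0.5, 0.1, -0.9]
grip_width: 0.282
```

Request:
{"method": "servo_tool", "body": {
  "deltas": [
    [[0.3,-0.8,1],0,2.4],
    [[0,0,1.5],0,2.4],
    [[0,0,1.5],0,2.4],
    [[0,0,1.0],0,2.4],
    [[0,0,1.0],0,2.4],
    [[0,0,0.5],0,2.4],
    [[0,0,0],0,2.4]
  ]
}}

```text
clock: 3.32
position: [0.4365, -0.0778, 0.0351]
ee_rot: [0.56, 0.828, -0.003, -0.002]
ft_force: [-0.1, 0.3, 0.2]
grip_width: 0.282
```

```bash
python3 - <<'E'
from m import *
rel(.5293,-.0394,.027)
print('red-to-tcp',); s=telemetry.get_obs()
snap('wrist','w2')
E
```

```text
clk 3.3167 pos [ 0.4365 -0.0778  0.0351] delta cm [ 0.11 10.05  0.74] xang 1.952 plate [-99.7 -18.3] F [-0.1  0.3  0.2]
red-to-tcp
```

View pics/w2.png

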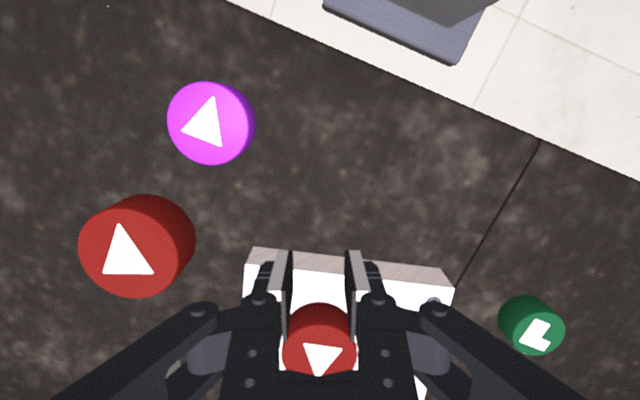

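The red specimen's top at (319,350) sits centred between the fingers (280–356). Next I lower the last few mm and approach slowly.

Request:
{"method": "servo_tool", "body": {
  "deltas": [
    [[0,0,0.5],0,2.4],
    [[0,0,0.3],0,2.4],
    [[0,0.5,0],0,2.4],
    [[0,0.5,0],0,2.4],
    [[0,0.4,0],0,2.4],
    [[0,0.4,0],0,2.4],
    [[0,0.4,0],0,2.4],
    [[0,0.4,0],0,2.4],
    [[0,0.4,0],0,2.4],
    [[0,0.4,0],0,2.4]
  ]
}}

```text
clock: 4.2
position: [0.4731, -0.0636, 0.0287]
ee_rot: [0.56, 0.828, -0.002, -0.001]
ft_force: [-0.3, -0.2, 0.1]
grip_width: 0.282
```

```bash
python3 - <<'E'
from m import *
rel(.5293,-.0394,.027)
E
```

```text
clk 4.2 pos [ 0.4731 -0.0636  0.0287] delta cm [0.15 6.12 0.15] xang 1.952 plate [-60.8 -13.4] F [-0.3 -0.2  0.1]
```

Request:
{"method": "servo_tool", "body": {
  "deltas": [
    [[0,0.4,0.1],0,2.4],
    [[0,0.4,0],0,2.4],
    [[0.1,0.4,0],0,2.4],
    [[0,0.4,0],0,2.4],
    [[0,0.4,0],0,2.4],
    [[0,0.4,0],0,2.4],
    [[0,0.4,0],0,2.4],
    [[0,0.4,0],0,2.4]
  ]
}}

```text
clock: 4.87
position: [0.505, -0.0499, 0.0274]
ee_rot: [0.561, 0.828, -0.002, -0.001]
ft_force: [-1.7, -0.6, 2.5]
grip_width: 0.281
```

```bash
python3 - <<'E'
from m import *
rel(.5293,-.0394,.027)
p,d,c=snap('top','t2',(300,150,400,260),5.4)
w,_,_=snap('wrist','w3')
a=cv2.imread('pics/t2.png'); b=cv2.resize(w[200:400,200:460],None,fx=1,fy=1)
cv2.imwrite('pics/c3.png',np.hstack([a,np.pad(b,((0,a.shape[0]-200),(0,0),(0,0)))]))
E
```

```text
clk 4.8667 pos [ 0.505  -0.0499  0.0274] delta cm [0.07 2.64 0.03] xang 1.951 plate [-26.5  -8. ] F [-1.7 -0.6  2.5]
```

View pics/c3.png

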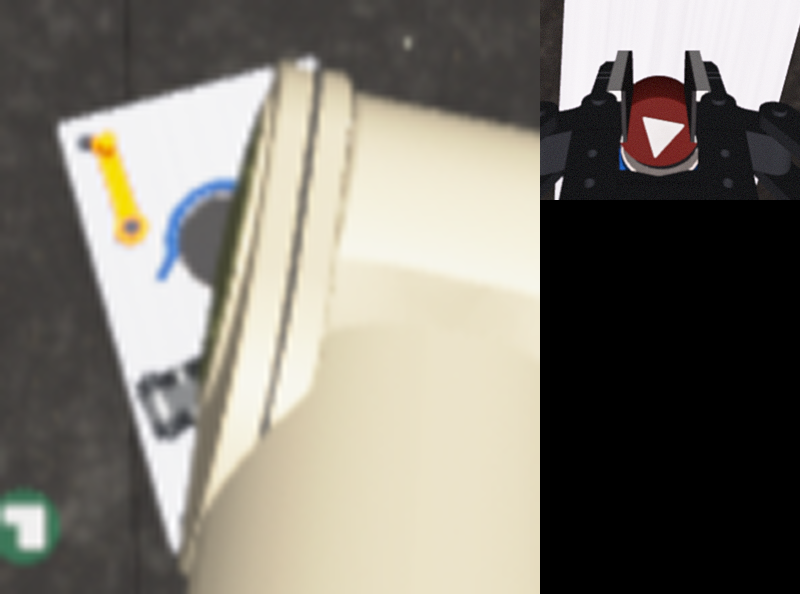

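The specimen sits between the fingertips in the wrist view, with its triangle at crop (660,135). The arm hides most of the plate in the top view. Forces are small, so I carry on.

Request:
{"method": "servo_tool", "body": {
  "deltas": [
    [[0.05,0.4,0],0,2.4],
    [[0,0.4,0],0,2.4],
    [[0,0.4,0],0,2.4],
    [[0,0.3,0],0,2.4],
    [[0,0.3,0],0,2.4]
  ]
}}

```text
clock: 5.38
position: [0.5229, -0.0419, 0.0272]
ee_rot: [0.561, 0.828, -0.002, -0.001]
ft_force: [-1.2, -0.4, 1.1]
grip_width: 0.279
```

```bash
python3 - <<'E'
from m import *
rel(.5293,-.0394,.027)
w,d,c=snap('wrist','w4',(220,180,420,400),2.7)
E
```

```text
clk 5.3833 pos [ 0.5229 -0.0419  0.0272] delta cm [-0.    0.69  0.02] xang 1.951 plate [-7.2 -4.7] F [-1.2 -0.4  1.1]
```

View pics/w4.png

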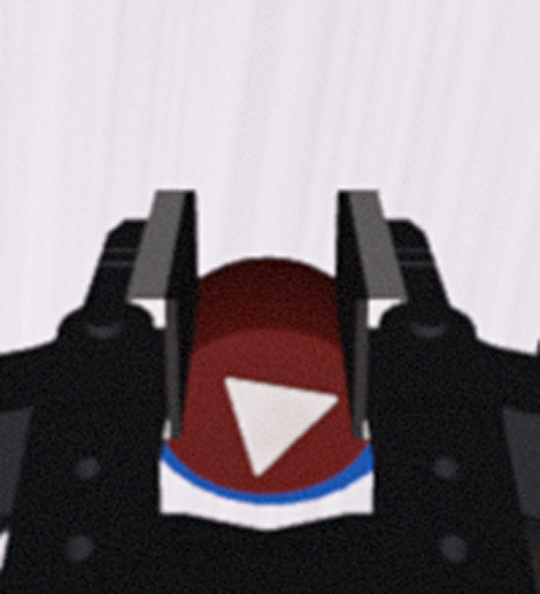

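The specimen's leading edge, at about (268,495), has reached the blue collar and it is probably still leaning. I now push the last few mm gently.

Request:
{"method": "servo_tool", "body": {
  "deltas": [
    [[0,0.3,0],0,2.4],
    [[0,0.3,0],0,2.4],
    [[0,0.2,0],0,2.4]
  ]
}}

```text
clock: 5.68
position: [0.5317, -0.0382, 0.0271]
ee_rot: [0.56, 0.828, -0.002, -0.001]
ft_force: [0.2, -0.5, -0.8]
grip_width: 0.278
```

```bash
python3 - <<'E'
from m import *
rel(.5293,-.0394,.027)
w,d,c=snap('wrist','w5',(220,180,420,400),2.7)
pts=[]
for u in (290,300,310,320,330,340):
  for v in range(300,366,6):
    if d[v,u]>0 and w[v,u,2]>1.8*w[v,u,0]: pts.append(atd(c,u,v,d[v,u]))
pts=np.array(pts); print(np.c_[pts,].round(4)[::3])
E
```

```text
clk 5.6833 pos [ 0.5317 -0.0382  0.0271] delta cm [-0.02 -0.26  0.01] xang 1.952 plate [ 2.2 -3.2] F [ 0.2 -0.5 -0.8]
[[ 0.5432 -0.0464  0.0495]
 [ 0.5555 -0.0423  0.044 ]
 [ 0.5687 -0.0378  0.0389]
 [ 0.5468 -0.041   0.0417]
 [ 0.5548 -0.0379  0.0428]
 [ 0.5673 -0.0333  0.0384]
 [ 0.5437 -0.0373  0.0438]
 [ 0.5528 -0.0338  0.0433]
 [ 0.5412 -0.0336  0.0407]
 [ 0.5472 -0.0312  0.0447]
 [ 0.5395 -0.0295  0.0408]
 [ 0.5456 -0.0271  0.0446]
 [ 0.5394 -0.0245  0.0381]
 [ 0.5445 -0.0228  0.0439]
 [ 0.5604 -0.0156  0.0382]]
```

Request:
{"method": "servo_tool", "body": {
  "deltas": [
    [[0,0.2,0],0,2.4],
    [[0,0.2,0],0,2.4]
  ]
}}

```text
clock: 5.9
position: [0.5329, -0.0373, 0.0261]
ee_rot: [0.56, 0.828, -0.004, -0.003]
ft_force: [-8.9, -3.4, 1.8]
grip_width: 0.283
```

```bash
cat > tilt.py <<'E'
from m import *
import sys
rel(.5293,-.0394,.027)
w,d,c=snap('wrist',sys.argv[1],(220,180,420,400),2.7)
hsv=cv2.cvtColor(w,cv2.COLOR_BGR2HSV)
m=((hsv[...,0]<10)|(hsv[...,0]>170))&(hsv[...,1]>100)&(w[...,2]>70)&(d>0)
m[:,:270]=0;m[:,370:]=0;m[:270]=0
v,u=np.nonzero(m); P=np.array([atd(c,a,b,d[b,a]) for a,b in zip(u,v)])
k=np.ones(len(P),bool)
for _ in range(8):
    X=np.c_[P[k,:2]-P[k,:2].mean(0),np.ones(k.sum())]; f=np.linalg.lstsq(X,P[k,2],rcond=None)[0]
    r=P[:,2]-np.c_[P[:,:2]-P[k,:2].mean(0),np.ones(len(P))]@f; k=abs(r)<max(.0015,1.5*np.std(r[k]))
print('n',k.sum(),len(P),'slope along plate x (rad)',f[0]*np.cos(.247)+f[1]*np.sin(.247),'mean',P[k].mean(0).round(4))
E
python3 tilt.py w6
```

```text
clk 5.9 pos [ 0.5329 -0.0373  0.0261] delta cm [-0.06 -0.42 -0.09] xang 1.952 plate [ 3.7 -2.6] F [-8.9 -3.4  1.8]
n 2043 2482 slope along plate x (rad) -0.312322974920667 mean [ 0.556  -0.0286  0.0407]
```

View pics/w6.png

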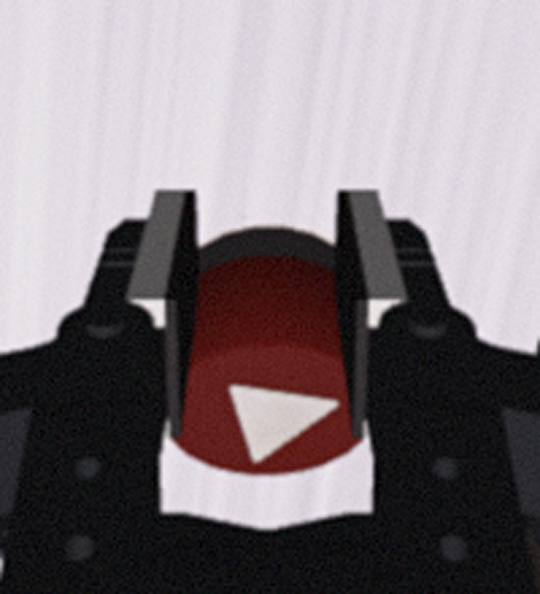

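The dark cell gap now shows behind the specimen, a crescent at about (268,240), and the push has met about 9.5 N of resistance. I'll back off so it can settle.

Request:
{"method": "servo_tool", "body": {
  "deltas": [
    [[0,-0.3,0],0,2.4],
    [[0,-0.4,0],0,2.4],
    [[0,-0.6,0],0,2.4],
    [[0,-0.6,0],0,2.4],
    [[0,0,0],0,2.4]
  ]
}}

```text
clock: 6.37
position: [0.5138, -0.0452, 0.026]
ee_rot: [0.561, 0.828, -0.004, -0.003]
ft_force: [0.4, 0.2, -0.4]
grip_width: 0.282
```

```bash
python3 tilt.py w7; python3 - <<'E'
from h import *
snap('scene','s7',(295,165,420,255),5)
a=cv2.imread('pics/s7.png'); b=cv2.imread('pics/w7.png'); b=cv2.resize(b,None,fx=.5,fy=.5)
o=np.zeros((a.shape[0]+0,800,3),np.uint8); a=cv2.resize(a,(530,382)); o[:382,:530]=a; o[:b.shape[0],530:530+b.shape[1]]=b; cv2.imwrite('pics/c7.png',o)
E
```

```text
clk 6.3667 pos [ 0.5138 -0.0452  0.026 ] delta cm [-0.04  1.66 -0.11] xang 1.951 plate [-16.9  -5.6] F [ 0.4  0.2 -0.4]
n 2644 2694 slope along plate x (rad) 0.003224920092114451 mean [ 0.5499 -0.031   0.0354]
```

View pics/c7.png

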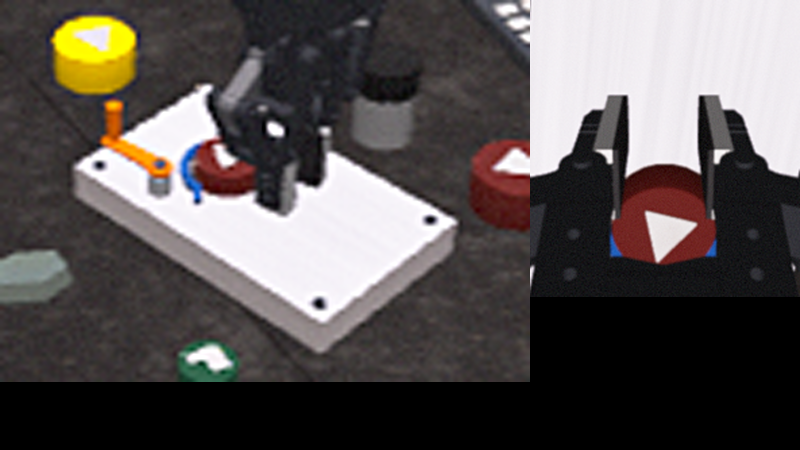

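The specimen is seated: its top slope is 0.003 rad and its top height is 0.0354 (34 mm expected). Next I lift, shut the fingers, turn, and go behind the peg.

Request:
{"method": "servo_tool", "body": {
  "deltas": [
    [[0,-0.5,0],0,2.4],
    [[0,0,-2.5],0,2.4],
    [[0,0,-2.5],0,2.4],
    [[0,0,-2.5],0,0],
    [[0,0,-2.0],-0.11,0],
    [[0,0,0],-0.11,0],
    [[0,0,0],-0.11,0],
    [[0,0,0],-0.11,0],
    [[0,0,0],-0.11,0],
    [[0,0,0],-0.11,0],
    [[0,0,0],0,0]
  ]
}}

```text
clock: 7.38
position: [0.5089, -0.0471, 0.1239]
ee_rot: [0.296, 0.955, -0.004, -0.006]
ft_force: [-0.5, -1.2, -0.4]
grip_width: -0.0
```

```bash
python3 - <<'E'
from m import *
a=P2W(Q,.0965,.0534);b=P2W(Q,.0541,.011);print(a,b)
rel(*a,.12); rel(*b,.048)
print('want xang',np.mod(-2.109+np.pi+np.pi/2,2*np.pi))
E
```

```text
[0.60924139 0.03971723] [ 0.57849743 -0.01176412]
clk 7.3833 pos [ 0.5089 -0.0471  0.1239] delta cm [-3.37 12.84  0.22] xang 2.54 plate [-22.   -6.3] F [-0.5 -1.2 -0.4]
clk 7.3833 pos [ 0.5089 -0.0471  0.1239] delta cm [-3.8   6.93  7.48] xang 2.54 plate [-22.   -6.3] F [-0.5 -1.2 -0.4]
want xang 2.6033889803846897
```

Request:
{"method": "servo_tool", "body": {
  "deltas": [
    [[-0.7,2.5,0],0,0],
    [[-0.7,2.6,0],0,0],
    [[-0.7,2.6,0],0,0],
    [[-0.7,2.6,0],0,0],
    [[-0.6,2.5,0],0,0],
    [[0,0,0],-0.06,0],
    [[0,0,0],0,0]
  ]
}}

```text
clock: 7.97
position: [0.6138, 0.0378, 0.123]
ee_rot: [0.272, 0.962, -0.005, -0.004]
ft_force: [-0.3, -1.3, 0.4]
grip_width: 0.0
```

```bash
python3 - <<'E'
from m import *
rel(.6092,.0397,.048)
p,d,c=snap('top','t8',(300,140,400,260),4.9); snap('wrist','w8')
a=cv2.imread('pics/t8.png'); b=cv2.resize(cv2.imread('pics/w8.png'),(310,194)); o=np.zeros((588,800,3),np.uint8); o[:,:490]=a; o[:194,490:]=b
cv2.imwrite('pics/c8.png',o)
E
```

```text
clk 7.9667 pos [0.6138 0.0378 0.123 ] delta cm [0.45 0.01 7.5 ] xang 2.591 plate [100.4  50.5] F [-0.3 -1.3  0.4]
```

View pics/c8.png

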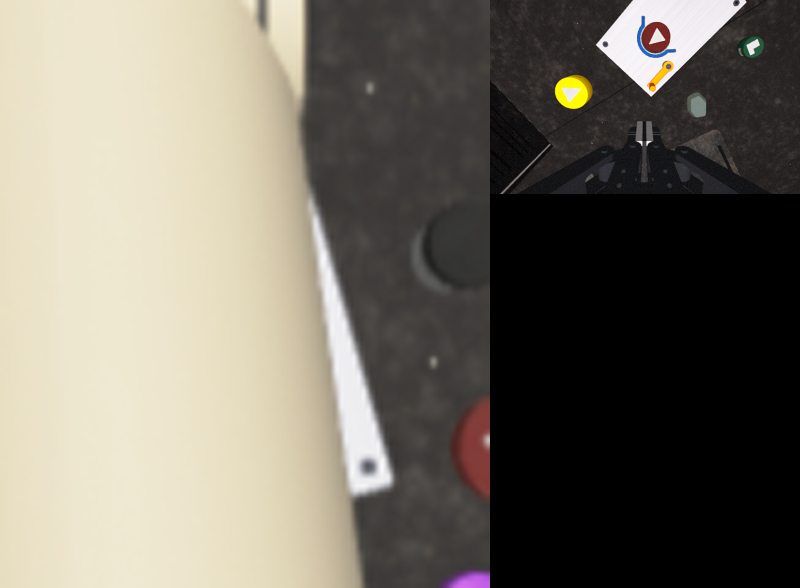

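The wrist view shows the red disc seated inside the collar, with the keeper pivot near (669,67) and its peg near (652,87) in the composite. The top view is blocked.

```bash
python3 - <<'E'
from m import *
z=np.load('pics/w8.npz'); c={k:z[k] for k in z.files}; w=c['p']; d=c['d']
hsv=cv2.cvtColor(w,cv2.COLOR_BGR2HSV); m=(hsv[...,0]>8)&(hsv[...,0]<24)&(hsv[...,1]>140)&(w[...,2]>100)&(d>0)
m[:,:310]=0;m[:,400:]=0;m[:110]=0;m[200:]=0
v,u=np.nonzero(m);P=np.array([atd(c,a,b,d[b,a]) for a,b in zip(u,v)]);
pl=np.array([W2P(Q,p) for p in P])*1e3
for n,k in [('peg',P[:,2]>.052),('arm',(P[:,2]<.048)&(P[:,2]>.034))]: print(n,k.sum(),pl[k].mean(0).round(1),pl[k].min(0).round(1),pl[k].max(0).round(1),P[k,2].max())
for uv,h in [((370,138),.0405),((334,179),.0645)]: print(W2P(Q,atz(c,*uv,h))*1e3)
E
```

```text
peg 133 [72.6 39. ] [69.2 36. ] [76.5 43.2] 0.06743880911931138
arm 541 [53.1 39. ] [32.7 30.9] [79. 45.] 0.047707720706047424
[39.06266397 39.97552914]
[72.55605298 37.68367289]
```

Request:
{"method": "servo_tool", "body": {
  "deltas": [
    [[0.4,0,1.5],0,0],
    [[0,0,1.5],0,0],
    [[0,0,1.5],0,0],
    [[0,0,1.5],0,0],
    [[0,0,1.2],0,0],
    [[0,0,0],0,0],
    [[0,-0.6,0],0,0],
    [[0,-0.6,0],0,0],
    [[0,-0.5,0],0,0],
    [[0,-0.5,0],0,0]
  ]
}}

```text
clock: 8.9
position: [0.6018, 0.0172, 0.0559]
ee_rot: [0.281, 0.96, -0.002, 0.006]
ft_force: [2.8, 0.7, -1.2]
grip_width: -0.001
```

```bash
python3 - <<'E'
from m import *
rel(.5785,-.01176,.048)
E
```

```text
clk 8.9 pos [0.6018 0.0172 0.0559] delta cm [ 0.41 -3.69  0.79] xang 2.571 plate [83.7 33.4] F [ 2.8  0.7 -1.2]
```

Request:
{"method": "servo_tool", "body": {
  "deltas": [
    [[0.3,0,0.5],0,0],
    [[0.1,-0.3,0.3],0,0],
    [[0,-0.4,0],0,0],
    [[0,-0.4,0],0,0],
    [[0,-0.4,0],0,0],
    [[0,-0.4,0],0,0]
  ]
}}

```text
clock: 9.4
position: [0.5876, 0.0006, 0.0499]
ee_rot: [0.283, 0.959, -0.002, 0.008]
ft_force: [-0.1, 1.3, -0.4]
grip_width: -0.001
```

```bash
python3 - <<'E'
from m import *
rel(.5785,-.01176,.048)
E
```

```text
clk 9.4 pos [0.5876 0.0006 0.0499] delta cm [ 0.1  -1.53  0.19] xang 2.568 plate [65.9 20.8] F [-0.1  1.3 -0.4]
```

Request:
{"method": "servo_tool", "body": {
  "deltas": [
    [[0,-0.4,0.1],0,0],
    [[0,-0.4,0],0,0],
    [[0,-0.4,0],0,0],
    [[0,-0.3,0],0,0]
  ]
}}

```text
clock: 9.73
position: [0.5778, -0.0118, 0.0485]
ee_rot: [0.282, 0.959, -0.001, 0.007]
ft_force: [6.4, 12.6, -2.2]
grip_width: -0.003
```

```bash
python3 - <<'E'
from m import *
rel(.5785,-.01176,.048)
snap('wrist','w9')
z=np.load('pics/w9.npz'); p=z['p']; save('w9c',p,(160,150,480,400),2.2)
E
```

```text
clk 9.7333 pos [ 0.5778 -0.0118  0.0485] delta cm [-0.06  0.04  0.05] xang 2.569 plate [53.4 11.1] F [ 6.4 12.6 -2.2]
```

View pics/w9c.png

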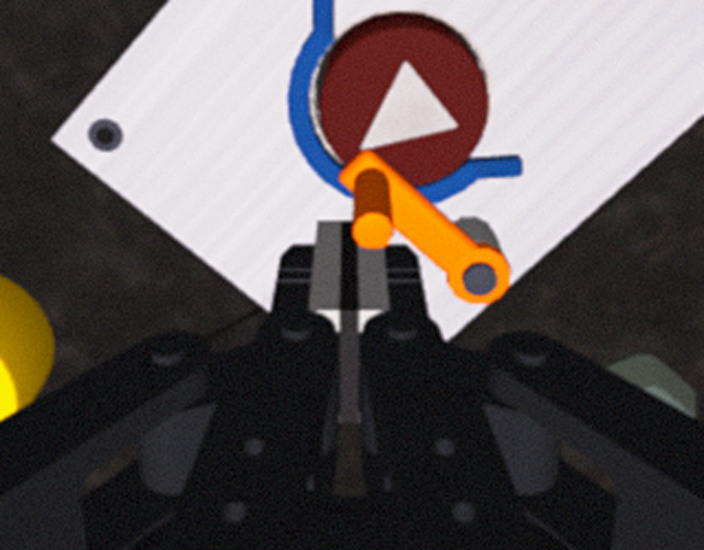

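The arm lies over the back edge of the seated disc. The push force rose to 14 N where I expected the stop. I'll back away, lift and measure.

Request:
{"method": "servo_tool", "body": {
  "deltas": [
    [[0,0.4,0],0,0],
    [[0,1,0],0,0],
    [[0,1.5,0],0,0],
    [[0,1,-2],0,0],
    [[0,0,-3],0,0],
    [[0,0,-3],0,0],
    [[0,0,-2],0,0],
    [[0,0,0],0,0],
    [[0,0,0],0,0]
  ]
}}

```text
clock: 10.53
position: [0.6007, 0.0288, 0.1511]
ee_rot: [0.281, 0.96, -0.002, 0.006]
ft_force: [1.2, 0.4, -0.9]
grip_width: -0.003
```

```bash
python3 - <<'E'
from m import *
rel(.5785,-.01176,.048)
w,d,c=snap('wrist','w10'); save('w10c',w,(200,0,480,210),2.8)
def cloud(m):
    v,u=np.nonzero(m); P=np.array([atd(c,a,b,d[b,a]) for a,b in zip(u,v)]); return P,np.array([W2P(Q,p) for p in P])*1e3
hsv=cv2.cvtColor(w,cv2.COLOR_BGR2HSV); ok=(d>0)&(w[...,2]>50); ok[:,:200]=0; ok[:,480:]=0
P,pl=cloud((hsv[...,0]>6)&(hsv[...,0]<24)&(hsv[...,1]>140)&ok)
k=(P[:,2]>.052)&(pl[:,0]<85); peg=pl[k].mean(0); print('peg',k.sum(),peg,'keeper est',np.arctan2(*(peg-[40,38])[::-1])+np.pi/2)
k=(abs(P[:,2]-.0405)<.005); a=pl[k]; print('arm',k.sum(),a.mean(0),np.cov(a.T).round(1)); e=np.linalg.eigh(np.cov(a.T))[1][:,1]; print('arm axis vs y',np.arctan(e[0]/e[1]))
P,pl=cloud(((hsv[...,0]<6)|(hsv[...,0]>170))&(hsv[...,1]>100)&ok)
k=(abs(pl[:,0]-25)<23)&(abs(pl[:,1])<23)&(abs(P[:,2]-.034)<.005)
f=np.linalg.lstsq(np.c_[P[k,:2],np.ones(k.sum())],P[k,2],rcond=None)[0]
print('red',k.sum(),P[k].mean(0),pl[k].min(0),pl[k].max(0),'slope',f[:2])
E
```

```text
clk 10.5333 pos [0.6007 0.0288 0.1511] delta cm [-0.2  -4.6  10.32] xang 2.572 plate [85.5 45. ] F [ 1.2  0.4 -0.9]
peg 58 [39.49052662  4.50488647] keeper est -0.015209206307878587
arm 347 [39.89959058 23.86435853] [[ 14.4   5.2]
 [  5.2 228.1]]
arm axis vs y 0.02420311302135815
red 1452 [ 0.55118056 -0.03117886  0.03541511] [  6.36746373 -18.28759814] [42.89749859 18.72629037] slope [-0.00153244  0.00231761]
```

View pics/w10c.png

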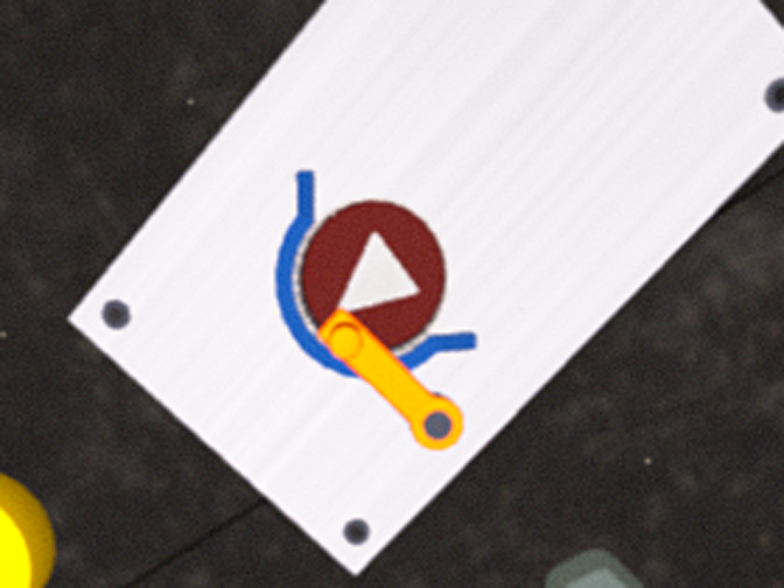

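The picture shows the disc flat in the cell at (372,275). The keeper is closed over its back edge and measures about 0 rad (−0.015 to 0.02). The arm is clear, so I hand in.

```bash
python3 -c "
from h import *
print(order.hand_in())"
```

```text
the job is handed in; nothing more can be done
None
```

The red specimen is flat in the cell and the keeper is closed over it. I handed the job in at about 10.6 s of the 54 s allowed; no verdict was reported.

I pushed the specimen across the deck between two part-open fingertips. Wrist force was at most about 10 N at the readings taken between moves. After it dropped flat I backed off, shut the fingers, and pushed the keeper round by its peg until the force rose to about 14 N at the stop. Then I moved clear.

**Last checks, from the wrist camera:**
- **Specimen:** the top is level, with a slope under 0.003 rad. Its measured height is 35.4 mm against 34 mm expected, within the camera's error. Its visible outline is centred to about 0.4 mm across the plate and lies within the cell along it.
- **Keeper:** the angle came out between −0.015 and 0.024 rad by two estimates, against a limit of 0.15.
- **Bystanders:** the arm was never sent near them, and those in view during the job looked in place. I did not measure their final positions.

**Disagreements:**
- The first positions from the top and wrist cameras differed by 1 to 5 mm.
- The tilt reading taken while I was still pressing on the specimen (−0.31 rad) was unreliable, because it included the disc's side wall. It read flat once I released.

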